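Grease spatula slantwise through the gear-cover slot

TASK

Pick the long grease spatula off its rest, dip its blade tip well down into the open steel grease cup, then slant the spatula blade-first through the narrow slot in the smoky gear cover, without forcing it, until the tip is about a centimetre above the teeth where the big wheel and the small pinion mesh. Finish while holding it still there in the gripper, clear of the cover and the gears: do not put it down or let go, and leave everything else on the bench where it stands.

Things in the scene. Friction and masses are not known exactly. Their poses are not given: they have to be found in the camera images.
- spatula: Loose grease spatula, 255 mm long, 65 g, lying level in its rest, axis 40 mm above the bench. Origin on its axis at the balance point, +x to the blade. Black handle bar 14 mm wide (y), 12 mm high (z), x -95 to +60 mm; ferrule 9 mm and shank 6 mm thick to x 121; steel blade 12 mm wide (y), 2.8 mm thick to x 160. Grasp the handle across y at the origin, from above.
- tip (a point): The blade's tip, the front end of the spatula, on its long axis 160 mm ahead (+x) of the spatula's origin.
- rest: Fixed aluminium tool rest. Base 110 x 60 x 8 mm; two notched uprights 8 mm thick, 40 mm wide, 44 mm high at x = -42 and +42 mm, 76 mm clear between them for the fingers; notches 18 mm wide, floor at z 34 mm, open upward. Origin under its centre, x along the spatula.
- cup: Loose open round stainless grease cup, 300 g, 66 mm outer diameter, 42 mm high, wall 3 mm (bore 60 mm), inner floor at z 5 mm. Origin at the centre of its underside. It shares three places on the right with the pulley and the washer stack, exchanged from start to start; it is the only open vessel among them.
- cup_rim (a point): Centre of the cup's mouth, 42 mm above the bench.
- gearcase: Fixed gear case: plate 180 (x) x 260 (y) x 12 mm; on it a grey tray and a closed smoky cover 140 x 220 mm, top face at z 110 mm, 4 mm thick; its slot is the only way in. Two flat gears inside, top faces at z 46 mm: steel wheel radius 42 at y -26, brass pinion radius 18 at y +34 (x 0; hubs 2 mm higher). Origin under the plate's centre; +y runs from slot to mesh.
- slot (a point): Centre of the slot in the cover's top face: x 0, y -46, z 110 mm of the gear case. Slot 28 mm wide (x), 60 mm long (y); bezel round it 5 mm wide, 3 mm proud. Frame as the gear case. It lies 62 mm to the -y side of the mesh, so the spatula must slope down towards +y, 34 to 48 degrees below level; at 40 degrees it passes about the slot's middle.
- mesh (a point): The point at the upper tooth faces where wheel and pinion mesh: x 0, y +16, z 46 mm of the gear case, 64 mm below the cover's top face. Frame as the gear case.
- pulley: Bystander: loose white nylon pulley lying flat, 68 mm in diameter, 32 mm high over its hub. Origin under its centre.
- washers: Bystander: loose stack of copper washers, 40 mm in diameter, 22 mm high. Origin under its centre.
- torque_arm: Bystander: loose brushed steel torque arm lying flat, 212 mm long, 36 mm hub, 20 mm high, farther out to the right. Origin under the hub; x runs along the arm.
- weight: Bystander: loose brass calibration weight with a neck, 44 mm in diameter, 55 mm high, beyond the gear case. Origin under its centre.
- driver: Bystander: loose screwdriver 170 mm long, lying in front on the left. x runs to its tip.
- knob_mark (a point): Bystander: pointer end on the top of the ribbed aluminium setpoint knob (40 mm across, 74 mm above the bench, turns freely with light friction) on a grey dial box 90 x 110 x 45 mm at the left, beside the toggle clamp. The point lies 18 mm from the knob's axis.
- clamp: Bystander: fixed closed toggle clamp holding a 15 mm test shaft in two V-blocks, on a plate 150 x 110 mm, 90 mm high over all, at the far left. Origin under the plate's centre.

How it is judged:
On the way, in this order (a step that is already met when the one before it is completed fails the run):
1. the held spatula's tip is dipped into the grease cup, at least 10 mm below its rim (contact force between spatula and the fingers above 1 N and horizontal distance between tip and cup_rim below 0.029 m and z of tip in the frame of cup between 0 and 0.032 m), for 0.15 s.
2. the spatula slopes blade-down through the slot, its tip at least 12 mm under the cover's top face and inside the cover (contact force between spatula and the fingers above 1 N and angle between spatula's own x axis and vertical above 1.9 rad and z of tip in the frame of gearcase below 0.098 m and x of tip in the frame of gearcase between -0.06 and 0.06 m and y of tip in the frame of gearcase between -0.1 and 0.1 m), for 0.05 s.
At the end, for the whole second after the job is handed in: The fingers still hold the spatula, sloping blade-down by more than about 19 degrees, at rest; its tip is inside the cover within 15 mm (horizontally) of the mesh point and 3 to 25 mm above the tooth faces, and the spatula touches neither cover, slot nor gears (contact force between spatula and the fingers above 1 N and horizontal distance between tip and mesh below 0.015 m and z of tip in the frame of gearcase between 0.049 and 0.071 m and angle between spatula's own x axis and vertical above 1.9 rad and contact force between spatula and gearcase below 0.1 N and linear speed of spatula below 0.03 m/s); the arm keeps its last pose, push and grip.
It fails at once if the spatula is forced against the cover or the gears (more than 15 N) (contact force between spatula and gearcase above 15 N).
It fails at once if the gripper or arm presses on the gear case (more than 15 N) (contact force between the arm and gearcase above 15 N).
It fails at once if the grease cup is tipped or shoved more than 25 mm (angle between cup's own z axis and vertical above 0.35 rad or distance of cup from where it was at the start of the episode above 0.025 m).
It fails at once if a bystander is shoved more than 20 mm (distance of any of pulley, washers, torque_arm, weight, driver from where it was at the start of the episode above 0.02 m).
It fails at once if the setpoint knob is turned (distance of knob_mark from where it was at the start of the episode above 0.008 m).
It also fails if it takes over 51 s, if anything falls off the work surface, if the arm or the gripper's body presses on something with over 40 N, if the wrist force passes 120 N, or if a joint passes its speed limit or range.

ROBOT

A 6-joint arm with a two-finger parallel gripper is mounted at the origin on the work surface. World frame = base frame: x ahead of the robot, y to its left, z up, the work surface at z = 0. Lengths are in m, angles in rad, forces in N, time in s.
With the tool pointing down it reaches from about 0.275 to 0.75 m from the base axis. Payload 10.2 kg.
Tool frame: the origin (TCP) lies on the mounting face of the last link; the fingertips stand r.nose_length ahead of it and the grasp point (between the pads) lies 147 mm ahead of it (r.nose_length is the distance from the TCP to the fingertips, in m); z points along the fingers, y is the line along which they close (so a half turn about z gives the same grasp; the last joint's range is limited). The gripper opens to 88 mm and grips with 3 to 60 N. Pads are 18 mm wide; open, the fingers measure 123 mm over their backs; the gripper's body (75 mm by 187 mm) begins 45 mm behind the grasp point.
Start: joints at [1.007, 0.313, 1.498, -0, 1.331, -0.223], TCP at [0.175, 0.495, 0.405] pointing down, gripper open.
Joint ranges: [-2.94, 2.94], [-0.97, 2.17], [0.19, 2.56], [-1.23, 4.37], [0.02, 3.11], [-2.88, 2.88]. Speed limits (rad/s): [2.39, 2.39, 3.01, 3.14, 3.14, 3.14].

INTERFACE

Orientations are given as a rotation vector (axis times angle).
In Python, from rig import r, vision gives the robot as it stands. The module is installed in compiled form; this text tells all that it offers.
- The arm moves only by the tool play_rows, never from a script. Its argument "deltas" is a list of rows, each an object of numbers: "fingers": the opening, from 0 (shut) to 1 (fully open); "x", "y", "z": the shift along the world's x, y, z in m; "yaw": the turn about the world's z in degrees. In form: [{"fingers": .., "x": .., "y": .., "z": .., "yaw": ..}, ...]. A call has 1 to 12 rows; each row shifts and turns the commanded pose from where the row before left it; what a row does not reach is not made up. A row lasts 1/10 s, in which the tool goes at most 50 mm and 8.59 degrees, less where a joint would pass 70% of its speed; a pose out of reach is approached as far as the arm can. A call is refused whole if a number of a shift passes 0.05 or a number of a turn 8.59, either way. A call with a gripper value outside its range is refused whole. The fingers move at their own pace and stop on an object; "force" is the grip in N (left out, the last holds). Time passes only in rows, so rows that do not move let the fingers close. It gives the time, the measured TCP pose, the force, the opening and the grip force at its end, in the units of the state.
- r.sense(): the state, without advancing time (a new reading comes with each control period).
- vision.get_image(name): name is "scene" or "top" or "wrist"; returns a dict with "pixels" (420x560x3 uint8, red, green, blue), "mtx" (3x3 intrinsics, pixels), "rvec" (rotation vector, rad) and "tvec" (3), from world to camera coordinates, as OpenCV has them; the wrist camera has in their place "T_tool_cam" (4x4, takes a point from camera to tool coordinates, whose origin is the TCP and whose axes are the flange's). Camera axes: x right, y down, z forward; pixel columns grow to the right and rows downward; lengths in m; the calibration is good to about 2 mm. A picture is of the moment at which its call begins: read the wrist's pose just before it. There is no depth.
- r.sign_off(): hands the job in; it is judged then, once.
The state is a dict: "t": time; "joint_pos": joint angles; "joint_vel": joint speeds; "joint_torque": joint torques, N m; "eef_pos": TCP position; "tcp_rot": TCP orientation; "contact_force": force on the tool from outside, world axes, zero at the start; "wrist_torque": the same for the moment, N m; "width": finger opening in m; "grasp_force": force on a finger pad.
Only numpy, scipy, OpenCV 4.12 (cv2) and the standard library are available. Lean on these libraries where they do the work, as an engineer would, in place of code of your own. Each camera call takes 0.05 s, during which the arm holds its last target. There are 200 camera calls.

## Working session

There is one attempt and no reset: what is moved stays moved. The work goes in short steps, Python scripts to look and compute and a tool call to move; the robot and the scene stay as the last step left them, time stands still between calls to the robot, and variables do not carry over. Pictures are saved under pics/ and viewed, at most 10 in all, crops included, and the job is handed in when it is done.

Besides the shell and the picture viewer there is one more tool, called after "Call:" by a JSON object that holds its "method" and its "body". play_rows: Moves the arm, as the interface text tells. Its arguments: {"type":"object","properties":{"deltas":{"type":"array"},"force":{"type":"number"}},"required":["deltas"]}

```bash
mkdir -p pics
cat > h.py <<'E'
import numpy as np, cv2
from rig import r, vision
def cam(n):
    s=r.sense(); d=vision.get_image(n)
    if n=="wrist":
        T=np.eye(4);T[:3,:3]=cv2.Rodrigues(np.array(s["tcp_rot"],float))[0];T[:3,3]=s["eef_pos"]
        T=T@np.array(d["T_tool_cam"]); R=T[:3,:3].T; t=-R@T[:3,3]
    else:
        R=cv2.Rodrigues(np.array(d["rvec"],float))[0]; t=np.array(d["tvec"],float).ravel()
    return d["pixels"],np.array(d["mtx"]),R,t
def save(n,f): cv2.imwrite("pics/"+f,cv2.cvtColor(n,cv2.COLOR_RGB2BGR))
def ray(c,uv,z):
    _,K,R,t=c; uv=np.atleast_2d(uv); d=(np.linalg.inv(K)@np.c_[uv,np.ones(len(uv))].T).T@R
    o=-R.T@t; return o+d*((z-o[2])/d[:,2])[:,None]
def proj(c,P): 
    _,K,R,t=c; p=(K@(R@np.atleast_2d(P).T+t[:,None])).T; return p[:,:2]/p[:,2:]
E
python3 - <<'E'
from h import *
print(r.sense(),r.nose_length)
for n in("top","scene"):
    c=cam(n); save(c[0],n+"0.png"); print(n,-c[2].T@c[3],c[2][2],c[1][0,0])
E
```

```text
{'t': 0.0, 'joint_pos': array([ 1.00661373e+00,  3.13456825e-01,  1.49846629e+00, -2.27503453e-05,
        1.33100168e+00, -2.23371667e-01]), 'joint_vel': array([ 7.15533087e-04, -5.77999953e-04,  1.84396636e-04, -1.45906972e-03,
       -1.86762917e-05,  1.43848576e-03]), 'joint_torque': array([ 6.36847944e-04, -4.02216053e+01, -2.52269143e+01,  6.94435649e-02,
        3.52546235e-02, -1.33119738e-04]), 'eef_pos': array([0.17545745, 0.49476677, 0.40414644]), 'tcp_rot': array([-5.32665713e-01, -3.09560735e+00,  1.94538752e-03]), 'contact_force': array([-0.07761593, -0.03856275, -0.14068525]), 'wrist_torque': array([0.00924822, 0.00441929, 0.00964801]), 'grasp_force': 0.0, 'width': 0.08795750414786549} 0.166
top [0.36448864 0.09507708 1.54149637] [ 1.47208495e-01 -6.96229445e-04 -9.89105239e-01] 513.1375486905287
scene [ 1.18701065 -0.42789798  0.66255358] [-0.62434609  0.53310705 -0.57095432] 389.30645219636165
```

View pics/top0.png

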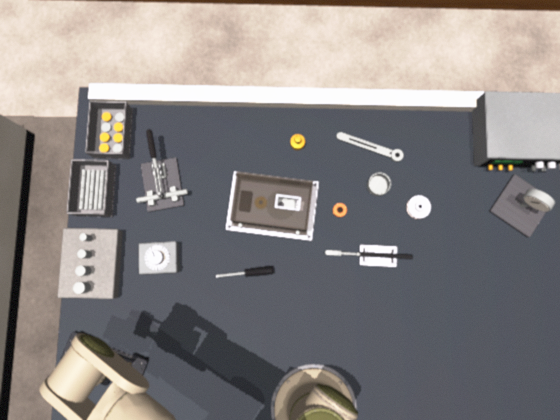

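View pics/scene0.png

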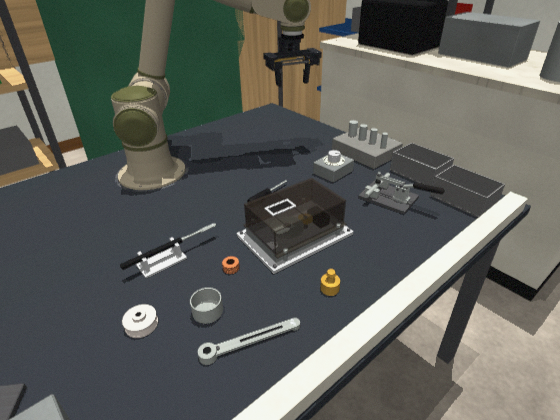

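Run:
```python
from h import *
c=cam("top"); im=c[0]; hsv=cv2.cvtColor(im,cv2.COLOR_RGB2HSV)
def comps(mask,box,mn=20):
    x0,x1,y0,y1=box; m=np.zeros(mask.shape,np.uint8); m[y0:y1,x0:x1]=mask[y0:y1,x0:x1]
    n,l,s,ce=cv2.connectedComponentsWithStats(m)
    return [(s[i],ce[i],np.argwhere(l==i)[:,::-1]) for i in range(1,n) if s[i,4]>=mn]
bright=(hsv[...,2]>150).astype(np.uint8)
for nm,box in(("plate/slot",(220,325,165,245)),("cup",(362,397,168,200)),("rest/spat",(318,420,238,272))):
    for s,ce,p in comps(bright,box): 
        print(nm,s,ce.round(1),[np.round(v,1) for v in cv2.minAreaRect(p.astype(np.float32))])
big=cv2.resize(im[160:275,220:430],None,fx=3.8,fy=3.8,interpolation=cv2.INTER_CUBIC); save(big,"top_crop.png")
c=cam("scene"); save(cv2.resize(c[0][160:360,100:380],None,fx=2.85,fy=2.85,interpolation=cv2.INTER_CUBIC),"scene_crop.png")
```

```text
plate/slot [ 225  171   94   70 1170] [273.3 217.7] [array([271.7, 205.6]), array([88.2, 60.1]), np.float64(7.0)]
plate/slot [274 193  30  19 417] [288.8 202.2] [array([288.7, 202.1]), array([29.1, 15.7]), np.float64(7.6)]
cup [369 172  22  23 353] [378.7 183.5] [array([379.5, 183. ]), array([22., 21.]), np.float64(90.0)]
rest/spat [359 244  39  10 298] [378.1 248.6] [array([378. , 248.6]), array([38.3,  7.9]), np.float64(3.4)]
rest/spat [325 250  72  17 483] [366.7 258.9] [array([360.5, 258.7]), array([72.5, 12.4]), np.float64(9.0)]
```

View pics/top_crop.png

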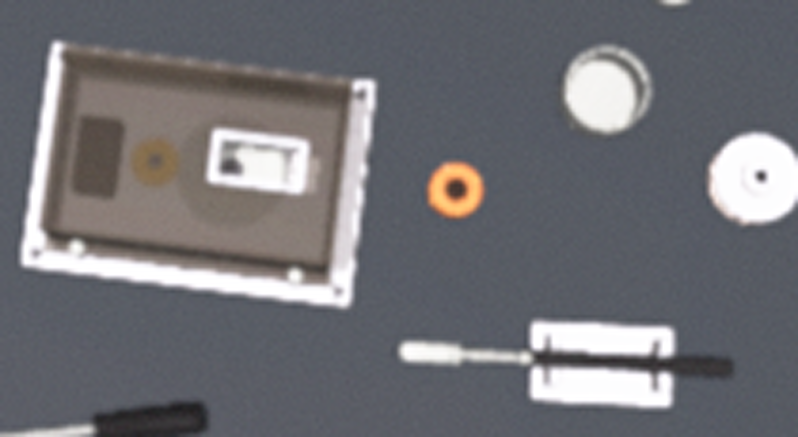

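Run:
```python
from h import *
c=cam("top"); o=np.array([220,160])
cr=lambda u,v:np.array([u,v])/3.8+o-0.37
tip,tail=ray(c,[cr(398,351),cr(733,368)],.04)[:,:2]
ax=(tip-tail);L=np.linalg.norm(ax);ax/=L; print("tip,tail",tip,tail,L,"ang",np.degrees(np.arctan2(ax[1],ax[0])),"orig from tip",tip-ax*.16,"from tail",tail+ax*.095)
print("cup",ray(c,cr(607,89),.042), "slot",ray(c,[288.7,202.1],.113))
pc=ray(c,[cr(55,42),cr(375,80),cr(349,307),cr(22,267)],.012)[:,:2]
print("plate",pc,pc.mean(0)); g=pc[0]-pc[1]+pc[3]-pc[2]; print(np.linalg.norm(g)/2,"gear +y ang",np.degrees(np.arctan2(g[1],g[0])))
q=ray(c,[cr(211,128),cr(309,139),cr(303,193),cr(207,185)],.113)[:,:2];g2=q[0]-q[1]+q[3]-q[2];print("bezel",q.mean(0),np.linalg.norm(g2)/2,np.degrees(np.arctan2(g2[1],g2[0])))
y=g/np.linalg.norm(g); print("slot from plate",pc.mean(0)-.046*y,"mesh",pc.mean(0)+.016*y)
s=r.sense();R=cv2.Rodrigues(np.array(s["tcp_rot"]))[0];print(R.round(3), "close dir ang",np.degrees(np.arctan2(R[1,1],R[0,1])))
```

```text
tip,tail [ 0.4431977  -0.02188957] [ 0.43561836 -0.27902801] 0.2572501146608641 ang 88.31165488339977 orig from tip [ 0.43848364 -0.18182011] from tail [ 0.43841734 -0.18406925]
cup [[ 0.65081597 -0.18325588  0.042     ]] slot [[0.57721915 0.08556022 0.113     ]]
plate [[ 0.68524047  0.2527598 ]
 [ 0.6598485  -0.00360217]
 [ 0.47825399  0.01470709]
 [ 0.50425976  0.27225501]] [0.58190068 0.13402993]
0.25823685902800425 gear +y ang 84.28866169383454
bezel [0.57728703 0.0892463 ] 0.07219278404623604 85.57007631486142
slot from plate [0.57732292 0.08825828] mesh [0.58349295 0.14995051]
[[-0.942  0.334 -0.   ]
 [ 0.334  0.942 -0.   ]
 [ 0.    -0.001 -1.   ]] close dir ang 70.47303082083843
```

Call:
{"method": "play_rows", "body": {"deltas": [{"fingers":1,"x":0.0145,"y":-0.042,"z":0,"yaw":-6},{"fingers":1,"x":0.0145,"y":-0.042,"z":0,"yaw":-6},{"fingers":1,"x":0.0145,"y":-0.042,"z":0,"yaw":-6},{"fingers":1,"x":0.0145,"y":-0.042,"z":0,"yaw":-6},{"fingers":1,"x":0.0145,"y":-0.042,"z":0,"yaw":-6},{"fingers":1,"x":0.0145,"y":-0.042,"z":0,"yaw":-6},{"fingers":1,"x":0.0145,"y":-0.042,"z":0,"yaw":-6},{"fingers":1,"x":0.0145,"y":-0.042,"z":0,"yaw":-6},{"fingers":1,"x":0.0145,"y":-0.042,"z":0,"yaw":-6},{"fingers":1,"x":0.0145,"y":-0.042,"z":0,"yaw":-6},{"fingers":1,"x":0.0145,"y":-0.042,"z":0,"yaw":-6},{"fingers":1,"x":0.0145,"y":-0.042,"z":0,"yaw":-6.2}], "force": 40}}

```text
t: 1.45
eef_pos: [0.3495, -0.0111, 0.4049]
tcp_rot: [2.26, 2.182, 0.001]
contact_force: [1.0, 0.6, 0.3]
width: 0.088
grasp_force: 0.0
```

Call:
{"method": "play_rows", "body": {"deltas": [{"fingers":1,"x":0.0145,"y":-0.041,"z":-0.02,"yaw":0},{"fingers":1,"x":0.0145,"y":-0.041,"z":-0.02,"yaw":0},{"fingers":1,"x":0.0145,"y":-0.041,"z":-0.02,"yaw":0},{"fingers":1,"x":0.0145,"y":-0.041,"z":-0.02,"yaw":0},{"fingers":1,"x":0.0145,"y":-0.041,"z":-0.02,"yaw":0},{"fingers":1,"x":0.0145,"y":-0.041,"z":-0.02,"yaw":0},{"fingers":1,"x":0,"y":0,"z":0,"yaw":0},{"fingers":1,"x":0,"y":0,"z":0,"yaw":0}]}}

```text
t: 2.25
eef_pos: [0.4364, -0.2554, 0.2841]
tcp_rot: [-2.254, -2.185, -0.0]
contact_force: [0.1, 0.7, 0.3]
width: 0.088
grasp_force: 0.0
```

Run:
```python
from h import *
c=cam("wrist"); save(c[0],"w1.png"); s=r.sense(); print(s["eef_pos"],s["tcp_rot"])
# reproject estimated tail/tip/origin
print(proj(c,[[.4356,-.279,.04],[.4432,-.0219,.04],[.4384,-.183,.04]]))
```

```text
[ 0.43634919 -0.25470195  0.28485155] [-2.25422536e+00 -2.18742525e+00 -1.63317983e-04]
[[ 281.1314515   249.82902054]
 [ 280.72032873 -233.32737462]
 [ 280.94728059  105.17515861]]
```

View pics/w1.png

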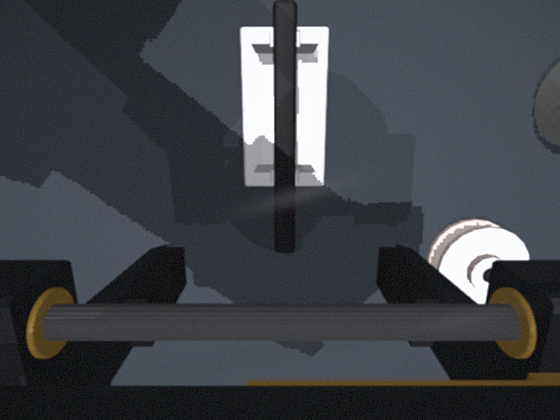

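Call:
{"method": "play_rows", "body": {"deltas": [{"fingers":1,"x":0.002,"y":0,"z":-0.02,"yaw":0},{"fingers":1,"x":0,"y":0,"z":-0.03,"yaw":0},{"fingers":1,"x":0,"y":0,"z":-0.03,"yaw":0},{"fingers":1,"x":0,"y":0,"z":-0.018,"yaw":0},{"fingers":1,"x":0,"y":0,"z":0,"yaw":0},{"fingers":0,"x":0,"y":0,"z":0,"yaw":0},{"fingers":0,"x":0,"y":0,"z":0,"yaw":0},{"fingers":0,"x":0,"y":0,"z":0,"yaw":0},{"fingers":0,"x":0,"y":0,"z":0,"yaw":0},{"fingers":0,"x":0,"y":0,"z":0,"yaw":0},{"fingers":0,"x":0,"y":0,"z":0,"yaw":0},{"fingers":0,"x":0,"y":0,"z":0,"yaw":0}], "force": 40}}

```text
t: 3.5
eef_pos: [0.4385, -0.2552, 0.1867]
tcp_rot: [-2.255, -2.188, 0.0]
contact_force: [-0.4, 0.4, 0.4]
width: 0.0343
grasp_force: 0.0
```

Call:
{"method": "play_rows", "body": {"deltas": [{"fingers":0,"x":0,"y":0,"z":0,"yaw":0},{"fingers":0,"x":0,"y":0,"z":0,"yaw":0},{"fingers":0,"x":0,"y":0,"z":0,"yaw":0},{"fingers":0,"x":0,"y":0,"z":0,"yaw":0},{"fingers":0,"x":0,"y":0,"z":0,"yaw":0}], "force": 40}}

```text
t: 4.0
eef_pos: [0.4385, -0.2552, 0.1867]
tcp_rot: [-2.255, -2.188, 0.0]
contact_force: [0.3, 0.4, -0.8]
width: 0.013
grasp_force: 40.0
```

Call:
{"method": "play_rows", "body": {"deltas": [{"fingers":0,"x":0,"y":0,"z":0.01,"yaw":0},{"fingers":0,"x":0,"y":0,"z":0.02,"yaw":0},{"fingers":0,"x":0,"y":0,"z":0.03,"yaw":0},{"fingers":0,"x":0,"y":0,"z":0.03,"yaw":0},{"fingers":0,"x":0,"y":0,"z":0.02,"yaw":0},{"fingers":0,"x":-0.02,"y":0,"z":0,"yaw":0},{"fingers":0,"x":-0.03,"y":0,"z":0,"yaw":0},{"fingers":0,"x":-0.02,"y":0,"z":0,"yaw":0},{"fingers":0,"x":0,"y":0,"z":0,"yaw":0},{"fingers":0,"x":0,"y":0,"z":0,"yaw":0}], "force": 40}}

```text
t: 5.0
eef_pos: [0.3688, -0.2554, 0.2974]
tcp_rot: [2.254, 2.186, 0.0]
contact_force: [0.6, 0.5, -0.3]
width: 0.0133
grasp_force: 40.0
```

Run:
```python
from h import *
c=cam("scene"); save(cv2.resize(c[0][140:340,60:340],None,fx=2.85,fy=2.85,interpolation=cv2.INTER_CUBIC),"s2.png")
```

```text
(no output)
```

View pics/s2.png

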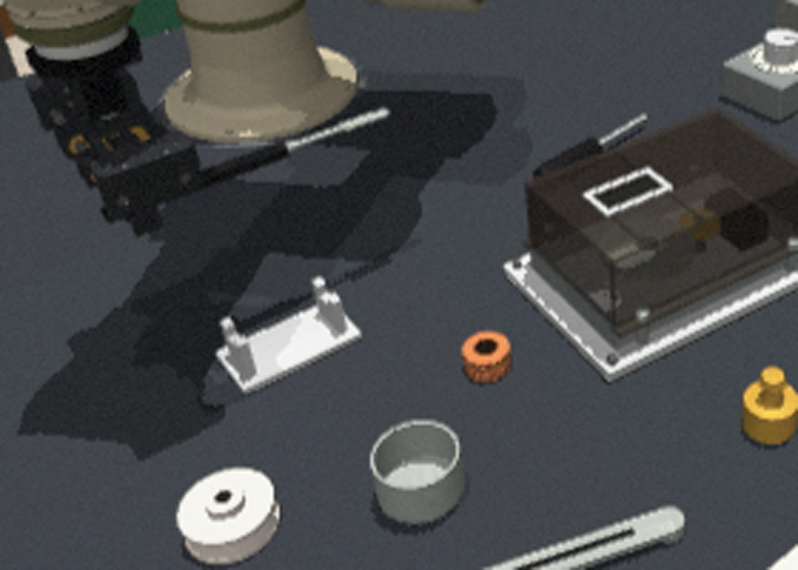

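Call:
{"method": "play_rows", "body": {"deltas": [{"fingers":0,"x":0,"y":0,"z":0,"yaw":0},{"fingers":0,"x":0,"y":0,"z":0,"yaw":0},{"fingers":0,"x":0,"y":0,"z":0,"yaw":0},{"fingers":0,"x":0,"y":0,"z":0,"yaw":0}], "force": 3}}

```text
t: 5.45
eef_pos: [0.3687, -0.2551, 0.2967]
tcp_rot: [-2.254, -2.188, -0.0]
contact_force: [0.1, 1.0, 0.0]
width: 0.014
grasp_force: 3.0
```

```bash
cat >> h.py <<'E'
def tip(name="scene",thr=120):
    """blade tip = ray through farthest blade pixel, met with the vertical plane of the held spatula"""
    s=r.sense(); c=cam(name); R=cv2.Rodrigues(np.array(s["tcp_rot"]))[0]
    g=np.array(s["eef_pos"])+R[:,2]*.147; ax=R[:,0]*(1 if R[1,0]>0 else -1); n=np.cross(ax,[0,0,1])
    m=np.zeros(c[0].shape[:2],np.uint8)   # search only where the plane's blade can be
    quad=np.array([g+.26*(ax*np.cos(a)+np.array([0,0,-np.sin(a)])) for a in np.radians(np.arange(-8,86,4))]+[g+.14*(ax*np.cos(a)+np.array([0,0,-np.sin(a)])) for a in np.radians(np.arange(84,-9,-4))])
    cv2.fillPoly(m,[np.round(proj(c,quad)).astype(np.int32)],1)
    b=((c[0].min(2)>thr)&(m>0)).astype(np.uint8)
    k,l,st,ce=cv2.connectedComponentsWithStats(b)
    out=[]
    for i in range(1,k):
        if st[i,4]<12: continue
        p=np.argwhere(l==i)[:,::-1].astype(float)
        d=(np.linalg.inv(c[1])@np.c_[p,np.ones(len(p))].T).T@c[2]; o=-c[2].T@c[3]
        P=o+d*(((g-o)@n)/(d@n))[:,None]
        dist=np.linalg.norm(P-g,axis=1); q=P-g
        vec=q[dist>dist.max()-.03].mean(0)
        out.append((len(p),dist.max().round(4),np.degrees(np.arctan2(-vec[2],vec@ax)).round(2),P[dist.argmax()].round(4)))
    return g,ax,out,c
E
python3 - <<'E'
from h import *
g,ax,o,c=tip(); print(g,ax); [print(*x) for x in o]
E
```

```text
[ 0.36869061 -0.25513842  0.1496669 ] [2.97981295e-02 9.99555935e-01 7.15602820e-05]
24 0.2296 40.15 [ 0.3739 -0.0801  0.0012]
43 0.2356 51.64 [ 0.3731 -0.1077 -0.034 ]
601 0.2613 66.41 [ 0.3728 -0.1177 -0.0725]
15 0.1633 75.05 [ 0.37   -0.2112 -0.0075]
```

Call:
{"method": "play_rows", "body": {"deltas": [{"fingers":0,"x":0,"y":0,"z":0,"yaw":0},{"fingers":0,"x":0,"y":0,"z":0,"yaw":0},{"fingers":0,"x":0,"y":0,"z":0,"yaw":0},{"fingers":0,"x":0,"y":0,"z":0.01,"yaw":0},{"fingers":0,"x":0,"y":0,"z":0.02,"yaw":0},{"fingers":0,"x":0,"y":0,"z":0.03,"yaw":0},{"fingers":0,"x":0,"y":0,"z":0.03,"yaw":0},{"fingers":0,"x":0,"y":0,"z":0.02,"yaw":0},{"fingers":0,"x":0,"y":0,"z":0,"yaw":0},{"fingers":0,"x":0,"y":0,"z":0,"yaw":0}], "force": 60}}

```text
t: 6.5
eef_pos: [0.3684, -0.255, 0.4064]
tcp_rot: [-2.255, -2.188, 0.0]
contact_force: [-0.7, 1.0, -0.3]
width: 0.0129
grasp_force: 60.0
```

Run:
```python
from h import *
for n in("scene","top"):
    g,ax,o,c=tip(n); print(n,g,ax); [print(*x) for x in o]
```

```text
scene [ 0.36833379 -0.25502928  0.25937301] [3.01469172e-02 9.99545477e-01 6.14948598e-05]
87 0.2136 15.27 [ 0.3744 -0.0535  0.1886]
12 0.2029 40.39 [ 0.373  -0.1007  0.1277]
top [ 0.36820044 -0.25486107  0.25880355] [0.03007532 0.999547   0.00113032]
59 0.4028 72.44 [ 0.3711 -0.1576 -0.132 ]
```

Call:
{"method": "play_rows", "body": {"deltas": [{"fingers":0,"x":0.02,"y":-0.0084,"z":0,"yaw":-1},{"fingers":0,"x":0.03,"y":-0.012,"z":0,"yaw":-1},{"fingers":0,"x":0.032,"y":-0.012,"z":0,"yaw":-1},{"fingers":0,"x":0.032,"y":-0.012,"z":0,"yaw":-1},{"fingers":0,"x":0.032,"y":-0.012,"z":0,"yaw":-1},{"fingers":0,"x":0.032,"y":-0.012,"z":0,"yaw":-1},{"fingers":0,"x":0.032,"y":-0.012,"z":0,"yaw":-1},{"fingers":0,"x":0.028,"y":-0.008,"z":0,"yaw":-1},{"fingers":0,"x":0.016,"y":-0.004,"z":0,"yaw":0},{"fingers":0,"x":0,"y":0,"z":0,"yaw":0},{"fingers":0,"x":0,"y":0,"z":0,"yaw":0}], "force": 60}}

```text
t: 7.7
eef_pos: [0.6223, -0.3476, 0.4053]
tcp_rot: [-2.4, -2.024, 0.001]
contact_force: [-0.8, -1.3, -0.7]
width: 0.0125
grasp_force: 60.0
```

Run:
```python
from h import *
g,ax,o,c=tip("scene",100); print(g,ax); [print(*x) for x in o]
t=g+.2305*(np.cos(.7016)*ax+[0,0,-np.sin(.7016)]); print("pred tip",t, "px",proj(c,[t,[.650,-.183,.042]]))
save(cv2.resize(c[0][220:370,100:310],None,fx=3.8,fy=3.8,interpolation=cv2.INTER_CUBIC),"s3.png")
```

```text
[ 0.62205442 -0.34743856  0.25826547] [0.16881543 0.98564715 0.00102109]
344 0.2324 40.43 [ 0.6517 -0.1743  0.106 ]
76 0.2619 52.25 [ 0.6519 -0.1731  0.0651]
611 0.2529 79.88 [ 0.6284 -0.3104  0.0082]
pred tip [ 0.65177578 -0.17390719  0.10967119] px [[205.96195034 271.62319126]
 [205.80893551 296.54889715]]
```

View pics/s3.png

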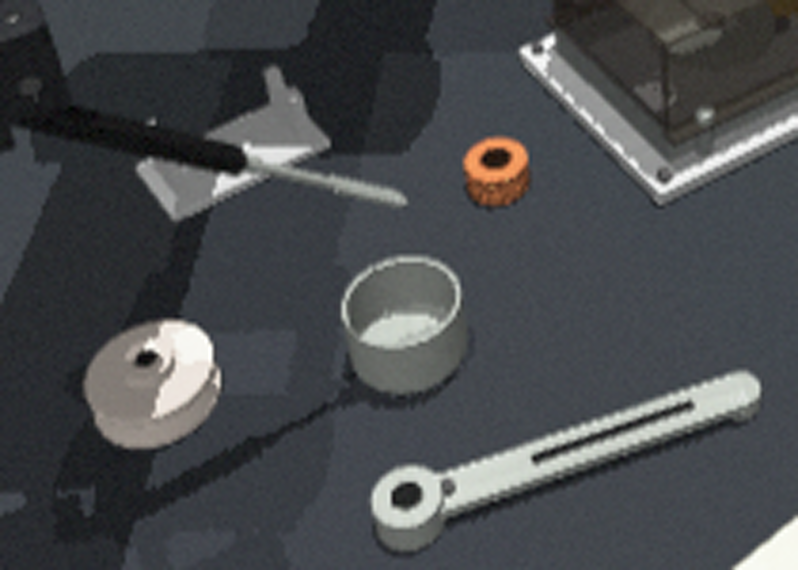

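Run:
```python
from h import *
c=cam("scene"); a=np.linspace(0,6.28,200)
for C in([.650,-.183],[.652,-.185]):
    for z in(.042,0): 
        p=(proj(c,np.c_[C[0]+.033*np.cos(a),C[1]+.033*np.sin(a),a*0+z])-[100,220]+.37)*3.8; print(C,z,p.min(0),p.max(0))
```

```text
[0.65, -0.183] 0.042 [342.97307388 248.53444658] [463.39976607 339.04225579]
[0.65, -0.183] 0 [353.93980795 298.9381397 ] [470.85147355 390.13071702]
[0.652, -0.185] 0.042 [341.6268797  252.16965668] [462.40668424 343.19141232]
[0.652, -0.185] 0 [352.66288798 302.60730965] [469.90699425 394.30290941]
```

Call:
{"method": "play_rows", "body": {"deltas": [{"fingers":0,"x":0.001,"y":-0.001,"z":-0.015,"yaw":0},{"fingers":0,"x":0,"y":0,"z":-0.02,"yaw":0},{"fingers":0,"x":0,"y":0,"z":-0.02,"yaw":0},{"fingers":0,"x":0,"y":0,"z":-0.02,"yaw":0},{"fingers":0,"x":0,"y":0,"z":-0.015,"yaw":0},{"fingers":0,"x":0,"y":0,"z":0,"yaw":0},{"fingers":0,"x":0,"y":0,"z":0,"yaw":0},{"fingers":0,"x":0,"y":0,"z":0,"yaw":0},{"fingers":0,"x":0,"y":0,"z":0,"yaw":0}], "force": 60}}

```text
t: 8.7
eef_pos: [0.6234, -0.3486, 0.3179]
tcp_rot: [2.401, 2.024, 0.0]
contact_force: [-0.5, -0.2, -0.6]
width: 0.013
grasp_force: 60.0
```

Run:
```python
from h import *
c=cam("scene"); save(cv2.resize(c[0][220:370,100:310],None,fx=3.8,fy=3.8,interpolation=cv2.INTER_CUBIC),"s4.png"); s=r.sense(); print(s["contact_force"],s["eef_pos"])
```

```text
[-0.06776053  0.14034091 -1.49615737] [ 0.62346757 -0.34858777  0.317659  ]
```

View pics/s4.png

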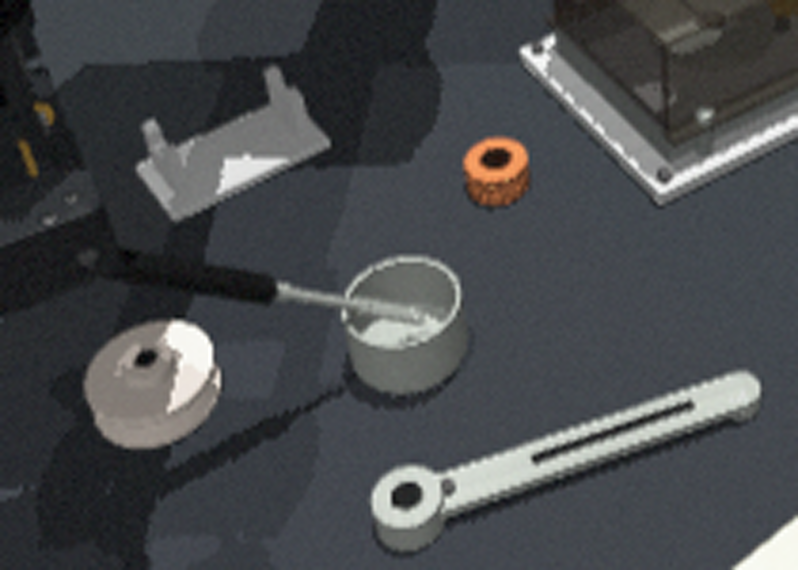

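Call:
{"method": "play_rows", "body": {"deltas": [{"fingers":0,"x":0,"y":0,"z":-0.005,"yaw":0},{"fingers":0,"x":0,"y":0,"z":0,"yaw":0},{"fingers":0,"x":0,"y":0,"z":0,"yaw":0},{"fingers":0,"x":0,"y":0,"z":0,"yaw":0},{"fingers":0,"x":0,"y":0,"z":0.015,"yaw":0},{"fingers":0,"x":0,"y":0,"z":0.03,"yaw":0},{"fingers":0,"x":0,"y":0,"z":0.03,"yaw":0},{"fingers":0,"x":0,"y":0,"z":0.03,"yaw":0},{"fingers":0,"x":0,"y":0,"z":0.018,"yaw":0}], "force": 60}}

```text
t: 9.65
eef_pos: [0.6233, -0.3484, 0.4377]
tcp_rot: [2.399, 2.023, 0.001]
contact_force: [0.9, -0.4, -0.3]
width: 0.0128
grasp_force: 60.0
```

Call:
{"method": "play_rows", "body": {"deltas": [{"fingers":0,"x":-0.004,"y":0.015,"z":0,"yaw":0.5},{"fingers":0,"x":-0.009,"y":0.03,"z":0,"yaw":0.5},{"fingers":0,"x":-0.009,"y":0.03,"z":0,"yaw":0.5},{"fingers":0,"x":-0.009,"y":0.03,"z":0,"yaw":0.5},{"fingers":0,"x":-0.009,"y":0.03,"z":0,"yaw":0.5},{"fingers":0,"x":-0.009,"y":0.03,"z":0,"yaw":0.5},{"fingers":0,"x":-0.009,"y":0.03,"z":0,"yaw":0.5},{"fingers":0,"x":-0.008,"y":0.02,"z":0,"yaw":0.7},{"fingers":0,"x":0,"y":0.01,"z":0,"yaw":0},{"fingers":0,"x":0,"y":0,"z":0,"yaw":0},{"fingers":0,"x":0,"y":0,"z":0,"yaw":0}], "force": 60}}

```text
t: 10.75
eef_pos: [0.5578, -0.1243, 0.4347]
tcp_rot: [2.326, 2.111, -0.0]
contact_force: [0.5, 0.4, -1.3]
width: 0.0133
grasp_force: 60.0
```

Run:
```python
from h import *
g,ax,o,c=tip("scene",110); print(g,ax); [print(*x) for x in o]
t=g+.2315*(np.cos(.704)*ax+[0,0,-np.sin(.704)]); print("pred tip",t, "px",proj(c,[t,[.5773,.0888,.113]]))
A=cv2.resize(c[0][160:270,190:330],None,fx=5.6,fy=5.6,interpolation=cv2.INTER_CUBIC)[:,:]
c2=cam("top"); print("top px",proj(c2,[t,[.5773,.0888,.113]]))
B=cv2.resize(c2[0][170:240,230:370],None,fx=5.6,fy=5.6,interpolation=cv2.INTER_CUBIC)
W=np.vstack([A,B]); print(W.shape); save(cv2.resize(W,None,fx=.594,fy=.594,interpolation=cv2.INTER_AREA),"ins.png")
```

```text
[ 0.55783593 -0.12434418  0.2876616 ] [ 9.68455115e-02  9.95299377e-01 -3.10072187e-04]
36 0.2564 27.54 [0.5803 0.1061 0.1774]
34 0.2264 40.46 [0.5745 0.0467 0.1402]
47 0.261 42.42 [0.5776 0.0784 0.1244]
98 0.2617 64.83 [ 0.5681 -0.0189  0.0484]
pred tip [0.57492558 0.05128934 0.13776344] px [[267.62467082 202.21655854]
 [280.20739351 205.17323192]]
top px [[301.15596397 201.86569799]
 [287.54976632 202.04717459]]
(1008, 784, 3)
```

View pics/ins.png

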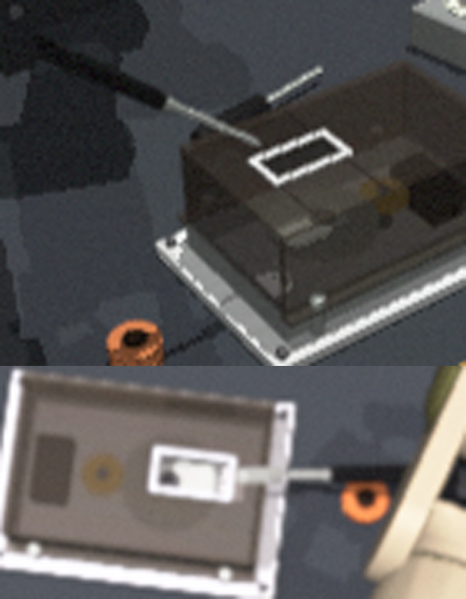

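Call:
{"method": "play_rows", "body": {"deltas": [{"fingers":0,"x":0.0007,"y":0.0085,"z":-0.0069,"yaw":0},{"fingers":0,"x":0.0007,"y":0.0085,"z":-0.0069,"yaw":0},{"fingers":0,"x":0.0007,"y":0.0085,"z":-0.0069,"yaw":0},{"fingers":0,"x":0.0007,"y":0.0085,"z":-0.0069,"yaw":0},{"fingers":0,"x":0.0007,"y":0.0085,"z":-0.0069,"yaw":0},{"fingers":0,"x":0.0007,"y":0.0085,"z":-0.0069,"yaw":0},{"fingers":0,"x":0.0007,"y":0.0085,"z":-0.0069,"yaw":0},{"fingers":0,"x":0,"y":0,"z":0,"yaw":0},{"fingers":0,"x":0,"y":0,"z":0,"yaw":0}], "force": 60}}

```text
t: 11.75
eef_pos: [0.5625, -0.064, 0.3865]
tcp_rot: [2.326, 2.112, -0.0]
contact_force: [-0.2, -0.3, -1.0]
width: 0.0129
grasp_force: 60.0
```

Call:
{"method": "play_rows", "body": {"deltas": [{"fingers":0,"x":0.0007,"y":0.0085,"z":-0.0069,"yaw":0},{"fingers":0,"x":0.0007,"y":0.0085,"z":-0.0069,"yaw":0},{"fingers":0,"x":0.0007,"y":0.0085,"z":-0.0069,"yaw":0},{"fingers":0,"x":0.0007,"y":0.0085,"z":-0.0069,"yaw":0},{"fingers":0,"x":0.0005,"y":0.0045,"z":-0.0045,"yaw":0},{"fingers":0,"x":0,"y":0,"z":0,"yaw":0},{"fingers":0,"x":0,"y":0,"z":0,"yaw":0},{"fingers":0,"x":0,"y":0,"z":0,"yaw":0}], "force": 60}}

```text
t: 12.55
eef_pos: [0.5657, -0.0258, 0.3546]
tcp_rot: [2.326, 2.111, 0.0]
contact_force: [0.9, 0.5, -1.2]
width: 0.0131
grasp_force: 60.0
```

Run:
```python
from h import *
s=r.sense(); print(s["contact_force"],s["wrist_torque"],s["eef_pos"])
g,ax,o,c=tip("scene",110); t=g+.2315*(np.cos(.704)*ax+[0,0,-np.sin(.704)]); print("pred tip",t, "px",proj(c,[t]),"mesh px",proj(c,[.5832,.1505,.046]))
A=cv2.resize(c[0][160:270,190:330],None,fx=4,fy=4,interpolation=cv2.INTER_CUBIC)
c2=cam("top"); print("top px",proj(c2,[t,[.5832,.1505,.046]]))
B=cv2.resize(c2[0][170:240,230:370],None,fx=3.9999,fy=4,interpolation=cv2.INTER_CUBIC)
B=B[:150,:A.shape[1]]; save(np.clip(np.vstack([A,B]).astype(float)*1.5,0,255).astype(np.uint8),"fin.png")
```

```text
[ 0.93784399  0.49964342 -1.17874331] [-0.05746252  0.12790947  0.00706265] [ 0.56573393 -0.02584426  0.35462274]
pred tip [0.58286432 0.14975999 0.05774905] px [[299.31647085 214.48504211]] mesh px [[299.55073617 218.00293543]]
top px [[266.59470005 202.50520675]
 [266.47801686 202.97092586]]
```

View pics/fin.png

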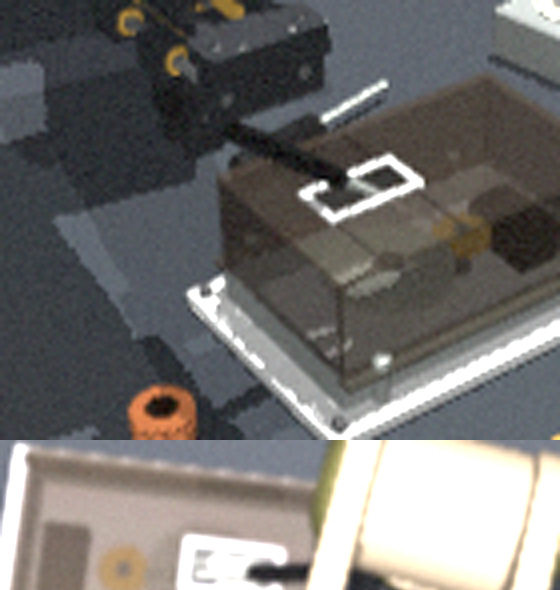

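```bash
python3 -c "
from rig import r
print(r.sign_off())"
```

```text
the job is handed in; nothing more can be done
None
```

The job is handed in, with no verdict returned. The spatula was dipped in the grease cup, then slid through the slot sloping down about 40°. It is held still with its tip about 12 mm above the mesh by calculation (I couldn't see the tip clearly through the cover), and no contact force showed on the way in.

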